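# Fill the last free place of the vial crate

## Task

The low blue vial crate with the white cover has three places in a row, and one of them is still empty. Take the black-capped vial of orange extract that stands by itself on the open worktop and set it gently, upright, all the way down in the empty place; do not drop it in. Leave the two vials that are already in the crate standing where they are.

Things in the scene. Friction and masses are not known exactly. Their poses are not given: they have to be found in the camera images.
- extract_center (a point): Loose 40 ml vial, orange contents, black cap, 26 mm diameter, 91 mm tall, about 45 g, upright on the worktop left of the crate; not the two slimmer silver-capped vials (22 mm, 78 mm tall), 60 mm or more away. This point: its centre, 45.5 mm above its base; z up. Grip it about 25 mm above this point, so that the fingers stay above the crate's cover.
- crate: Fixed blue crate, white cover: 78 (x) by 200 (y) by 48 mm tall, 12 mm lips at the ends. Origin: centre of its underside, on the worktop; z up, y along the row. Cells at y = -60, 0, +60 mm under 46 mm round openings; one is empty, which one varies. Cell floor at 6 mm: a seated vial's centre is at 51.5 mm. Fingers have most room closing along x, across the row.
- held_1_center (a point): 40 ml vial like the loose one (26 mm diameter, 91 mm tall, orange, black cap), standing loose and upright in one of the crate's cells, which one varies; it rises 49 mm above the cover. This point: its centre, 45.5 mm above its base; z up.
- held_2_center (a point): 40 ml vial like the loose one (26 mm diameter, 91 mm tall, orange, black cap), standing loose and upright in one of the crate's cells, which one varies; it rises 49 mm above the cover. This point: its centre, 45.5 mm above its base; z up.
Mind the look-alikes: they are no part of the job. What is shaped like the part that bears held_1_center but yellow is not meant.

How it is judged:
By the outcome, as a careful person would: the job done as asked, in the order asked, and still so for the second after the job is handed in, with the robot touching nothing.
It also fails if it takes over 35 s, if anything falls off the work surface, if the arm or the gripper's body presses on something with over 40 N, if the wrist force passes 120 N, or if a joint passes its speed limit or range.

## Robot

A 6-joint arm with a two-finger parallel gripper is mounted at the origin on a cart in front of the work surface, level with it; the furniture and walls round the work are solid. World frame = base frame: x ahead of the robot, y to its left, z up, the work surface at z = 0. Lengths are in m, angles in degrees, forces in N, time in s.
With the tool pointing down it reaches from about 0.425 to 1.125 m from the base axis. Payload 14.9 kg.
Tool frame: the origin (TCP) lies midway between the tips of the shut fingers; the grasp point (between the pads) lies 19 mm behind it; z points along the fingers, y is the line along which they close (so a half turn about z gives the same grasp; the last joint's range is limited). The gripper opens to 91 mm and grips with 3 to 60 N. Pads are 32 mm wide; open, the fingers measure 118 mm over their backs; the gripper's body (76 mm by 178 mm) begins 60 mm behind the grasp point.
Start: joints at [-40.984, 21.709, 99.362, -0, 58.929, -1.908], TCP at [0.543, -0.441, 0.214] pointing down, gripper open.
Joint ranges: [-158.91, 158.91], [-42.39, 125.64], [0.06, 152.35], [-60.88, 240.88], [17.5, 164.5], [-176.32, 176.32]. Speed limits (degrees/s): [108.29, 108.29, 136.94, 180, 180, 180].

## Interface

Orientations are given as [roll, pitch, yaw] about the fixed x, y, z axes, in that order (R = Rz(yaw) Ry(pitch) Rx(roll)).
In Python, from station import manip, capture, ticket, find_in, mark_of gives the robot as it stands.
- The arm moves only by the tool carry_out, never from a script. Its argument "series" is a list that holds one entry, the list of rows, each a list of 6 numbers: the shift along the tool's x, y, z in mm, then the turn, a rotation vector about the tool's x, y, z in rad. In form: [[[x, y, z, rx, ry, rz], ...]]. A call has exactly 10 rows; each row is the pose to reach, as a shift and turn from the pose commanded when the call began, along the tool's axes at that moment; what a row does not reach only later rows make up. A row lasts 1/10 s, in which the tool goes at most 50 mm and 8.59 degrees, less where a joint would pass 70% of its speed; a pose out of reach is approached as far as the arm can. A call with a gripper value outside its range is refused whole. "grip" is the opening in per cent of the stroke, from 0 (shut) to 100 (fully open), set as the call begins (left out, the last holds). The fingers move at their own pace and stop on an object; "squeeze" is the grip in N (left out, the last holds). Time passes only in rows, so rows that repeat a pose let the fingers close, or fill a call up. It gives the time, the measured TCP pose, the force, the opening and the grip force at its end, in the units of the state.
- manip.state(): the state, without advancing time (a new reading comes with each control period).
- capture(name): name is "scene" or "top"; returns a dict with "img" (480x640x3 uint8, red, green, blue), "depth" (480x640 float32, m along the optical axis (not along the pixel's ray), 0 where there is no reading), "K" (3x3 intrinsics, pixels), "xyz" and "attitude" of the camera in the world. Camera axes: x right, y down, z forward; pixel columns grow to the right and rows downward; lengths in m; the calibration is good to about 2 mm. A picture is of the moment at which its call begins.
- ticket.hand_in(): hands the job in; it is judged then, once.
Trained networks look in a picture, given as the dict that the camera call returned (one of the last four; its "shot" number tells which), for a name from the list of things; names that differ only in an ending like _2 or _b are one class to them, and where a whole thing is asked for, a point or a joint stands for the part that bears it (a point fixed in the world has none). Each returns a list of dicts, best first, with "confidence" (0 to 1); they miss things now and then, are a little off and sometimes report something else, mostly with a low value. They report only what shows in the picture. A call takes as long as a camera call. They do not tell look-alikes from the thing itself.
- find_in(picture, name): "at" ([x, y, z] in m, in the coordinates of the camera as it stood for that picture, good to about 4 mm: the middle of the surface that is visible of it).
- mark_of(picture, name): "at" ([x, y, z] in m, in the coordinates of the camera as it stood for that picture, good to about 4 mm: a listed point, or the origin of a listed thing).
The state is a dict: "time_s": time; "joint_positions": joint angles; "qd": joint speeds; "tau": joint torques, N m; "ee_pos": TCP position; "tool_rot": TCP orientation; "wrist_force": force on the tool from outside, world axes, zero at the start; "ft_torque": the same for the moment, N m; "gripper_width": opening from 0.0 (shut) to 1.0 (fully open); "grip_force": force on a finger pad.
Only numpy, scipy, OpenCV 4.12 (cv2) and the standard library are available. Lean on these libraries where they do the work, as an engineer would, in place of code of your own. Each camera call takes 0.05 s, during which the arm holds its last target. There are 200 camera calls.

## Working session

There is one attempt and no reset: what is moved stays moved. The work goes in short steps, Python scripts to look and compute and a tool call to move; the robot and the scene stay as the last step left them, time stands still between calls to the robot, and variables do not carry over. Pictures are saved under pics/ and viewed, at most 10 in all, crops included, and the job is handed in when it is done.

Besides the shell and the picture viewer there is one more tool, called after "Call:" as name([rows], argument=value, ...), one row to a line, values as JSON. carry_out: Moves the arm, as the interface text tells. Its arguments: {"type":"object","properties":{"series":{"type":"array"},"grip":{"type":"number"},"squeeze":{"type":"number"}},"required":["series"]}

```bash
mkdir -p pics
cat > h.py <<'E'
import numpy as np, cv2
from scipy.spatial.transform import Rotation as R
from station import manip, capture, ticket, find_in, mark_of
def Rm(a):
    a=np.array(a,float)
    return a if a.shape==(3,3) else R.from_euler('xyz',a,degrees=True).as_matrix()
def w(p,c): return Rm(c["attitude"])@np.array(p)+np.array(c["xyz"])
def px(P,c):
    q=Rm(c["attitude"]).T@(np.array(P)-c["xyz"]); u=np.array(c["K"])@q; return u[:2]/u[2]
def cloud(c):
    v,u=np.mgrid[:480,:640]; d=c["depth"]; K=np.array(c["K"])
    P=np.dstack([(u-K[0,2])/K[0,0]*d,(v-K[1,2])/K[1,1]*d,d])
    return P@Rm(c["attitude"]).T+np.array(c["xyz"])
E
python3 - <<'E'
from h import *
for n in ("scene","top"):
    c=capture(n); cv2.imwrite(f"pics/{n}0.png",c["img"][:,:,::-1]); print(n,c["xyz"],c["attitude"])
    for t in ("extract_center","crate","held_1_center"):
        for m in mark_of(c,t): P=w(m["at"],c); print(t,P.round(3),px(P,c).round(),round(m["confidence"],2))
s=manip.state(); print(s)
E
```

```text
scene [ 0.02660934 -0.54729882  0.56458839] [-1.23057123e+02  7.79597317e-02 -4.21940537e+01]
extract_center [0.595 0.19  0.047] [277. 211.] 0.75
crate [ 0.528 -0.187 -0.   ] [392. 333.] 0.65
held_1_center [ 0.492 -0.032  0.049] [312. 276.] 0.88
held_1_center [ 0.552 -0.025  0.044] [334. 263.] 0.86
held_1_center [ 0.419 -0.138  0.044] [323. 329.] 0.76
held_1_center [ 0.516 -0.128  0.048] [362. 297.] 0.66
top [0.42716691 0.03949893 1.05288286] [-175.79818251   -1.12101941  -89.94386729]
extract_center [0.596 0.193 0.045] [235. 188.] 0.72
crate [ 0.528 -0.186  0.003] [424. 226.] 0.88
held_1_center [ 0.516 -0.126  0.054] [399. 229.] 0.61
held_1_center [ 0.556 -0.022  0.05 ] [345. 209.] 0.47
held_1_center [ 0.418 -0.132  0.046] [401. 279.] 0.46
{'time_s': 0.4, 'joint_positions': array([-4.09833071e+01,  2.17146401e+01,  9.93674038e+01, -4.88349462e-05,
        5.89275708e+01, -1.90809686e+00]), 'qd': array([-0.02300837, -0.07128759, -0.06539291,  0.09238038, -0.1498428 ,
       -0.0581764 ]), 'tau': array([-5.10469690e-03, -7.62956500e+01, -4.34232867e+01,  6.49196981e-02,
        4.02191968e-02, -2.74060011e-05]), 'ee_pos': array([ 0.54338395, -0.44121386,  0.21382361]), 'tool_rot': array([-1.79990389e+02, -2.78332977e-04,  5.09248150e+01]), 'wrist_force': array([0.37257902, 0.10574289, 0.03964707]), 'ft_torque': array([ 0.020859  , -0.00743812,  0.04840317]), 'grip_force': 0.0, 'gripper_width': 1.0028869965425267}
```

View pics/scene0.png

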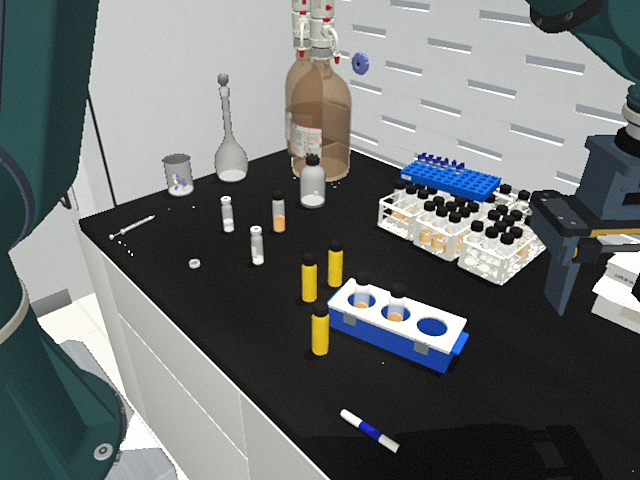

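View pics/top0.png

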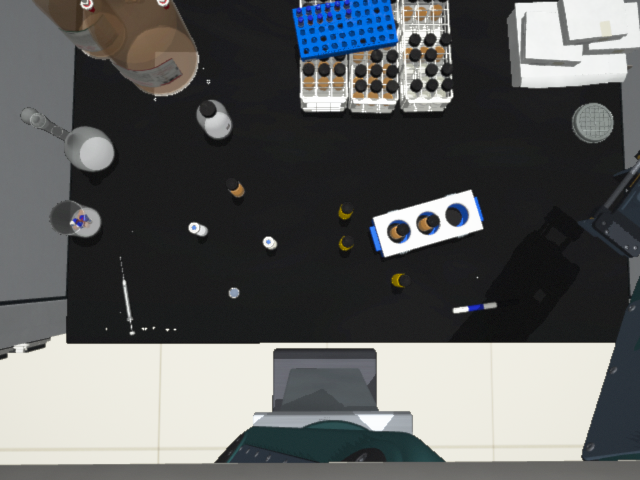

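Scene view: orange vial with black cap at (278,212), two silver-capped vials at (227,214) and (257,245), three yellow look-alikes at (309,278), (335,263) and (320,329). The crate's empty opening is at (432,327).
Candidates in the top view: orange (236,188), silver (198,230) and (270,243), yellow (345,212), (346,243) and (400,280), crate vials (398,231) and (428,223), already placed. I choose (236,188). The empty cell is at (457,215).

Run:
```python
from h import *
for n in ("scene","top"):
    c=capture(n); P=cloud(c); im=c["img"].astype(int); ok=c["depth"]>0
    m=ok&(np.hypot(P[...,0]-.595,P[...,1]-.192)<.035)
    for lo,hi in((.01,.06),(.06,.085),(.085,.1)):
        q=P[m&(P[...,2]>lo)&(P[...,2]<hi)]; print(n,lo,len(q),q.min(0).round(4) if len(q) else'',q.max(0).round(4) if len(q) else'')
    k=ok&(np.abs(P[...,2]-.048)<.006)&(im.min(2)>150)&(np.hypot(P[...,0]-.528,P[...,1]+.187)<.12)
    q=P[k]; r=cv2.minAreaRect((q[:,:2]*1000).astype(np.float32)); print("cover mm",r,np.median(q[:,2]))
    if n=="top":
        rgb=c["img"][150:270,180:500]; cv2.imwrite("pics/crop.png",cv2.resize(rgb[:,:,::-1],(800,300),interpolation=cv2.INTER_CUBIC))
    for t in ("extract_center","held_1_center","crate"):
        for z in mark_of(c,t): print(t,w(z["at"],c).round(4),round(z["confidence"],2))
```

```text
scene 0.01 245 [0.5828 0.1761 0.0101] [0.6092 0.1986 0.0599]
scene 0.06 125 [0.5841 0.177  0.0604] [0.6069 0.1999 0.085 ]
scene 0.085 61 [0.5853 0.177  0.0852] [0.6084 0.2016 0.0919]
cover mm ((528.6138916015625, -187.77749633789062), (84.66336822509766, 202.92596435546875), 16.128822326660156) 0.04693761435447019
extract_center [0.5949 0.1899 0.0441] 0.94
held_1_center [ 0.418  -0.1385  0.0474] 0.96
held_1_center [ 0.5538 -0.0242  0.0453] 0.94
held_1_center [ 0.513  -0.1269  0.0502] 0.72
held_1_center [ 0.4922 -0.0316  0.0462] 0.56
crate [ 5.308e-01 -1.866e-01 -1.000e-04] 0.6
top 0.01 65 [0.5849 0.1809 0.0104] [0.6032 0.1996 0.0589]
top 0.06 52 [0.585  0.1812 0.0602] [0.6082 0.2048 0.0845]
top 0.085 123 [0.5865 0.1821 0.0854] [0.6081 0.2045 0.0954]
cover mm ((528.89599609375, -184.8950958251953), (83.7686767578125, 203.5205535888672), 16.085763931274414) 0.0485403223205203
extract_center [0.5964 0.1916 0.0497] 0.62
held_1_center [ 0.5536 -0.0236  0.048 ] 0.68
held_1_center [ 0.4164 -0.1366  0.0459] 0.57
held_1_center [ 0.5132 -0.1262  0.0564] 0.54
held_1_center [ 0.4915 -0.0281  0.0441] 0.52
crate [ 0.5282 -0.1838  0.0036] 0.74
```

View pics/crop.png

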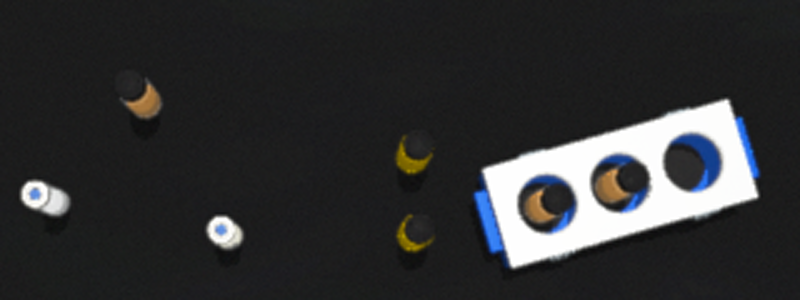

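The crop confirms the choice: orange vial with black cap at crop (140,95), and the empty opening is the right one at crop (692,162). The crate is at about (0.529,-0.186), yaw 16.1°, so the empty cell is near (0.545,-0.244). The loose vial is near (0.596,0.190). I'll use tool yaw 106° so the fingers close across the row.

Call:
carry_out([
  [[12,-8,0,0,0,-0.039],[36,-24,0,0,0,-0.116],[69,-47,0,0,0,-0.221],[107,-73,0,0,0,-0.347],[149,-102,0,0,0,-0.482],[191,-130,0,0,0,-0.616],[230,-157,0,0,0,-0.742],[263,-179,0,0,0,-0.847],[286,-195,0,0,0,-0.924],[298,-204,0,0,0,-0.963]],
], grip=100)

```text
time_s: 1.8
ee_pos: [0.5726, -0.0787, 0.214]
tool_rot: [180.0, -0.0, 106.4]
wrist_force: [0.7, -0.3, -0.8]
gripper_width: 0.997
grip_force: 0.0
```

```bash
cat >> h.py <<'E'
def to(P):
    s=manip.state(); T=Rm(s["tool_rot"]); print("t",s["time_s"],"ee",s["ee_pos"].round(4),"rot",s["tool_rot"].round(1),"F",s["wrist_force"].round(1),"w",s["gripper_width"],"gf",s["grip_force"]); print("shift mm",(T.T@(np.array(P)-s["ee_pos"])*1000).round(1))
E
python3 - <<'E'
from h import *
to([.596,.190,.214])
for n in ("scene","top"):
    c=capture(n); P=cloud(c); im=c["img"].astype(int)
    for z in mark_of(c,"extract_center"): print(w(z["at"],c).round(4),z["confidence"])
    # empty opening: hole in white cover near predicted point, projected on the cover plane
    k=((im.min(2)>150)).astype(np.uint8); u=px([.5453,-.2437,.048],c); print(u)
    _,l,st,ce=cv2.connectedComponentsWithStats(1-k,connectivity=4); i=l[int(u[1]),int(u[0])]
    cs,_=cv2.findContours((l==i).astype(np.uint8),0,1); e=cv2.fitEllipse(cs[0]); print(n,st[i],e)
    K=np.array(c["K"]); d=Rm(c["attitude"])@np.linalg.inv(K)@[*e[0],1]; print(np.array(c["xyz"])+d*(.048-c["xyz"][2])/d[2])
E
```

```text
t 1.8 ee [ 0.5726 -0.0787  0.214 ] rot [180.   -0.  106.4] F [ 0.7 -0.3 -0.8] w 0.9972085716411415 gf 0.0
shift mm [2.511e+02 9.850e+01 1.000e-01]
[0.5996 0.1936 0.0453] 0.58
[431.08409504 323.96728706]
scene [417 318  30  18 428] ((431.46099853515625, 326.5201110839844), (16.74049186706543, 29.962432861328125), 100.98707580566406)
[ 0.54105475 -0.24754235  0.048     ]
[0.5974 0.1896 0.0476] 0.75
[457.36517169 214.42505469]
top [     0      0    640    480 244516] ((312.2746276855469, 237.54161071777344), (503.2699279785156, 771.0869140625), 94.90165710449219)
[0.4989987  0.04173427 0.048     ]
```

Call:
carry_out([
  [[10,4,0,0,0,0],[30,12,0,0,0,0],[58,23,0,0,0,0],[91,36,0,0,0,0],[126,50,0,0,0,0],[161,64,5,0,0,0],[194,77,20,0,0,0],[222,88,40,0,0,0],[242,96,60,0,0,0],[252,99.5,75,0,0,0]],
])

```text
time_s: 3.0
ee_pos: [0.5985, 0.1894, 0.1376]
tool_rot: [-180.0, -0.0, 106.1]
wrist_force: [-0.5, -0.4, 0.2]
gripper_width: 0.999
grip_force: 0.0
```

Run:
```python
from h import *
to([.597,.191,.0515])
c=capture("scene"); cv2.imwrite("pics/s2.png",cv2.resize(c["img"][100:300,150:400,::-1],(750,600)))
for z in mark_of(c,"extract_center"): print(w(z["at"],c).round(4),z["confidence"])
P=cloud(c);m=(c["depth"]>0)&(np.hypot(P[...,0]-.596,P[...,1]-.191)<.03)&(P[...,2]>.01)&(P[...,2]<.1)
q=P[m]; print(len(q), q.min(0).round(4),q.max(0).round(4))
from scipy.optimize import least_squares
print(least_squares(lambda a:np.hypot(q[:,0]-a[0],q[:,1]-a[1])-.013,[.596,.191],loss="soft_l1",f_scale=.002).x)
```

```text
t 3.0 ee [0.5985 0.1894 0.1376] rot [-180.    -0.   106.1] F [-0.5 -0.4  0.2] w 0.9987461357960139 gf 0.0
shift mm [ 1.9 -1.  86.1]
[0.5977 0.1927 0.0452] 0.88
429 [0.5835 0.173  0.0103] [0.6089 0.2019 0.0907]
[0.5988926  0.19141144]
```

View pics/s2.png

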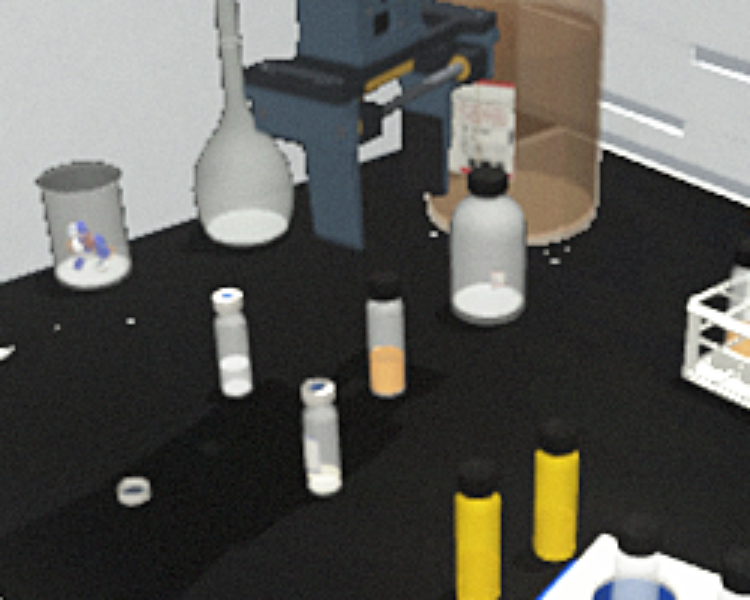

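The crop shows the orange vial at (386,335), with the open fingers above it and the silver vials well clear. I'll descend and then close.

Call:
carry_out([
  [[1,0,4,0,0,0],[2,-0.5,12,0,0,0],[2,-0.5,22,0,0,0],[2,-0.5,33,0,0,0],[2,-0.5,45,0,0,0],[2,-0.5,57,0,0,0],[2,-0.5,68,0,0,0],[2,-0.5,77,0,0,0],[2,-0.5,83,0,0,0],[2,-0.5,86,0,0,0]],
])

```text
time_s: 4.1
ee_pos: [0.5974, 0.1901, 0.0522]
tool_rot: [-180.0, -0.0, 106.1]
wrist_force: [0.5, 0.5, -0.4]
gripper_width: 1.0
grip_force: 0.0
```

Call:
carry_out([
  [[0,0,0,0,0,0],[0,0,0,0,0,0],[0,0,0,0,0,0],[0,0,0,0,0,0],[0,0,0,0,0,0],[0,0,0,0,0,0],[0,0,0,0,0,0],[0,0,0,0,0,0],[0,0,0,0,0,0],[0,0,0,0,0,0]],
], grip=0, squeeze=10)

```text
time_s: 5.1
ee_pos: [0.5976, 0.1902, 0.053]
tool_rot: [180.0, -0.0, 106.1]
wrist_force: [-0.6, -0.1, 1.6]
gripper_width: 0.28
grip_force: 10.0
```

Call:
carry_out([
  [[0,0,-4,0,0,0],[0,0,-13,0,0,0],[0,0,-27,0,0,0],[0,0,-44,0,0,0],[0,0,-62,0,0,0],[0,0,-80,0,0,0],[0,0,-96,0,0,0],[0,0,-109,0,0,0],[0,0,-117,0,0,0],[0,0,-120,0,0,0]],
])

```text
time_s: 6.1
ee_pos: [0.5979, 0.1902, 0.174]
tool_rot: [179.9, 0.0, 106.1]
wrist_force: [-0.2, 0.9, -0.7]
gripper_width: 0.277
grip_force: 10.0
```

Run:
```python
from h import *
to([.5445,-.2445,.173])
c=capture("scene"); cv2.imwrite("pics/s3.png",cv2.resize(c["img"][80:280,150:400,::-1],(750,600)))
for z in mark_of(c,"extract_center"): print(w(z["at"],c).round(4),z["confidence"])
```

```text
t 6.1 ee [0.5979 0.1902 0.174 ] rot [179.9   0.  106.1] F [-0.2  0.9 -0.7] w 0.2772169538409183 gf 9.993436485528946
shift mm [-402.9 -171.8    0.8]
[0.5959 0.1921 0.1678] 0.52
```

View pics/s3.png

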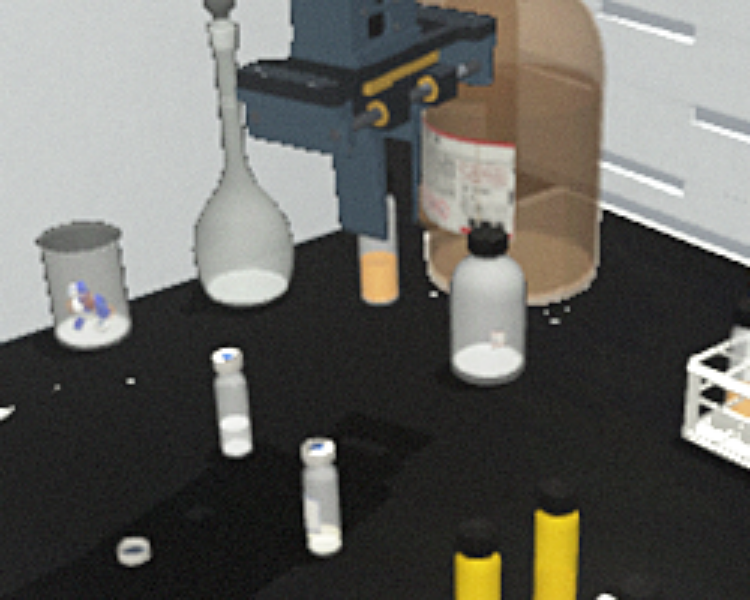

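The vial is held upright at (378,260) and clear of the worktop. I'll carry it across at a higher level.

Call:
carry_out([
  [[-8,-3,-5,0,0,0],[-24,-10,-10,0,0,0],[-46,-20,-15,0,0,0],[-72,-31,-20,0,0,0],[-100,-43,-20,0,0,0],[-128,-54,-20,0,0,0],[-154,-65,-20,0,0,0],[-176,-75,-20,0,0,0],[-192,-82,-20,0,0,0],[-200,-85,-20,0,0,0]],
])

```text
time_s: 7.2
ee_pos: [0.5706, -0.0277, 0.1929]
tool_rot: [-180.0, 0.0, 106.0]
wrist_force: [-0.0, -0.5, -0.5]
gripper_width: 0.273
grip_force: 10.0
```

Call:
carry_out([
  [[-8,-3,0,0,0,0],[-24,-10,0,0,0,0],[-46,-20,0,0,0,0],[-72,-31,0,0,0,0],[-100,-43,0,0,0,0],[-128,-54,0,0,0,0],[-154,-65,0,0,0,0],[-176,-75,0,0,0,0],[-194,-83,0,0,0,0],[-203,-87,0,0,0,0]],
])

```text
time_s: 8.2
ee_pos: [0.5438, -0.246, 0.1929]
tool_rot: [-180.0, 0.0, 106.1]
wrist_force: [-0.1, -0.0, -0.4]
gripper_width: 0.281
grip_force: 10.0
```

Run:
```python
from h import *
to([.5445,-.2445,.059])
c=capture("scene"); P=cloud(c); im=c["img"].astype(int)
cv2.imwrite("pics/s4.png",cv2.resize(c["img"][180:380,300:550,::-1],(750,600)))
for z in mark_of(c,"held_1_center"): print(w(z["at"],c).round(4),round(z["confidence"],2))
# liquid of the held vial: orange points above z .1
h=im; o=(c["depth"]>0)&(h[...,0]-h[...,2]>50)&(P[...,2]>.11)&(np.hypot(P[...,0]-.5445,P[...,1]+.2445)<.06); q=P[o]
if len(q):
    from scipy.optimize import least_squares
    print(len(q),q.min(0),q.max(0),least_squares(lambda a:np.hypot(q[:,0]-a[0],q[:,1]-a[1])-.013,[.5445,-.2445],loss="soft_l1",f_scale=.002).x)
# cover fit and hole centre on cover plane
for n in ("scene","top"):
    c=capture(n); im=c["img"].astype(int); v,u=np.mgrid[:480,:640]; K=np.array(c["K"])
    d=np.dstack([u,v,np.ones_like(u)])@np.linalg.inv(K).T@Rm(c["attitude"]).T; X=np.array(c["xyz"])+d*((.048-c["xyz"][2])/d[...,2])[...,None]
    W=im.min(2)>150; r=np.hypot(X[...,0]-.5445,X[...,1]+.2445)
    cs,_=cv2.findContours(((~W)&(r<.029)).astype(np.uint8),0,1); k=max(cs,key=cv2.contourArea); print(n,cv2.minEnclosingCircle(np.array([X[p[0][1],p[0][0],:2]*1000 for p in k],np.float32)))
```

```text
t 8.2 ee [ 0.5438 -0.246   0.1929] rot [-180.     0.   106.1] F [-0.1 -0.  -0.4] w 0.2808815408743343 gf 9.993442744016647
shift mm [  1.2   1.  133.9]
[ 0.5119 -0.1277  0.0494] 0.97
[ 0.4887 -0.031   0.0513] 0.89
[ 0.4165 -0.135   0.0483] 0.81
[ 0.5521 -0.024   0.0431] 0.74
554 [ 0.50984802 -0.29327247  0.14251966] [ 0.57223156 -0.23474384  0.3076914 ] [ 0.54430961 -0.25049931]
scene ((541.0932006835938, -246.7760772705078), 22.727954864501953)
top ((545.7929077148438, -245.63368225097656), 27.498287200927734)
```

View pics/s4.png

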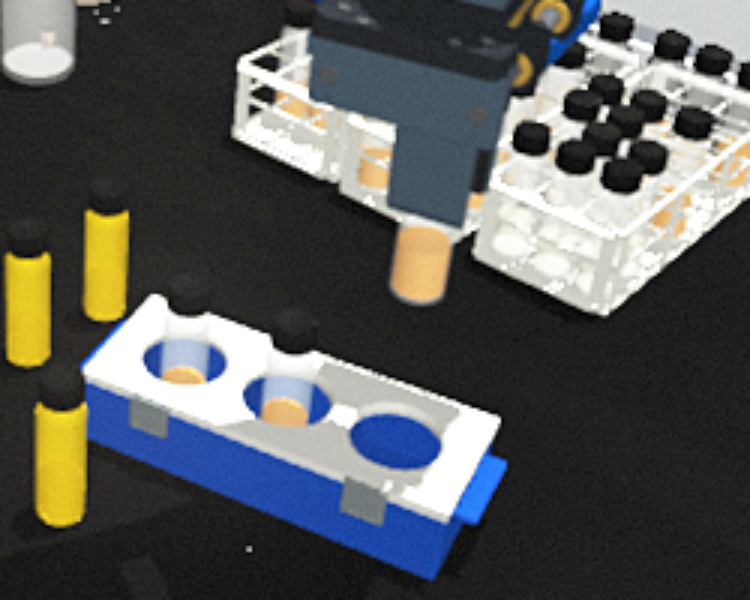

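The crop shows the vial held at (420,260) above the empty opening at (395,440), with both placed vials standing. The opening measures about (0.543,-0.246), radius 22.7 mm against the given 23, and the TCP is within 1 mm of that. I'll descend to just above the cover and check.

Call:
carry_out([
  [[0,0,3,0,0,0],[0,0,10,0,0,0],[0,0,20,0,0,0],[0,0,32,0,0,0],[0,0,45,0,0,0],[0,0,58,0,0,0],[0,0,70,0,0,0],[0,0,79,0,0,0],[0,0,84,0,0,0],[0,0,86,0,0,0]],
])

```text
time_s: 9.4
ee_pos: [0.544, -0.2447, 0.1064]
tool_rot: [-180.0, -0.0, 106.1]
wrist_force: [0.2, -0.6, -0.6]
gripper_width: 0.276
grip_force: 10.0
```

Run:
```python
from h import *
to([.543,-.2460,.059])
c=capture("scene"); P=cloud(c); im=c["img"].astype(int)
cv2.imwrite("pics/s5.png",cv2.resize(c["img"][240:380,370:520,::-1],(640,597)))
for p in ((.543,-.246,.048),(.543,-.246,.054)): print((px(p,c)-[370,240])*640/150)
o=(c["depth"]>0)&(im[...,0]-im[...,2]>50)&(P[...,2]>.05)&(P[...,2]<.085)&(np.hypot(P[...,0]-.5445,P[...,1]+.2445)<.025); q=P[o]
from scipy.optimize import least_squares
print(len(q),q.min(0),q.max(0),least_squares(lambda a:np.hypot(q[:,0]-a[0],q[:,1]-a[1])-.013,[.5445,-.2445],loss="soft_l1",f_scale=.002).x)
```

```text
t 9.4 ee [ 0.544  -0.2447  0.1064] rot [-180.    -0.   106.1] F [ 0.2 -0.6 -0.6] w 0.27614973983265545 gf 9.993380159139633
shift mm [-1.  -1.3 47.4]
[261.99753461 364.45343355]
[264.17762991 351.72697711]
222 [ 0.52757914 -0.25746972  0.05684426] [ 0.5434631  -0.23637302  0.08489173] [ 0.5427504  -0.24399328]
```

View pics/s5.png

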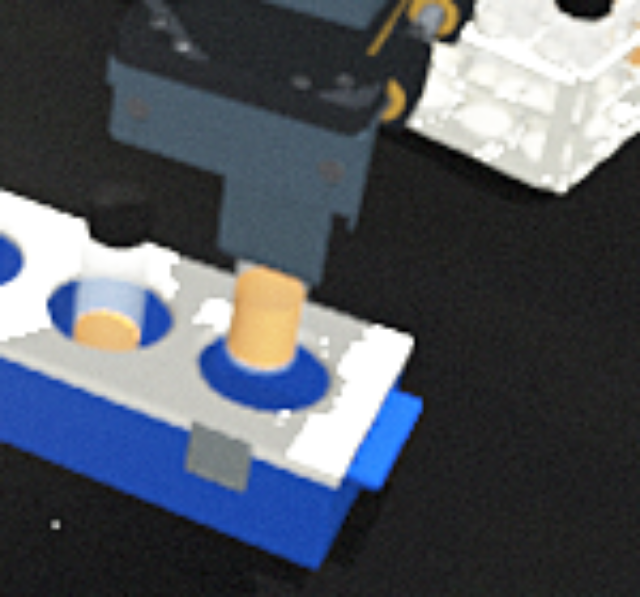

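The vial's bottom at about (264,355) is inside the opening centred near (264,368), with room all round. I'll shift slightly and lower it slowly.

Call:
carry_out([
  [[-1,-1,2,0,0,0],[-1.5,-1.5,6,0,0,0],[-1.5,-1.5,12,0,0,0],[-1.5,-1.5,18,0,0,0],[-1.5,-1.5,24,0,0,0],[-1.5,-1.5,30,0,0,0],[-1.5,-1.5,35,0,0,0],[-1.5,-1.5,39,0,0,0],[-1.5,-1.5,42,0,0,0],[-1.5,-1.5,43,0,0,0]],
])

```text
time_s: 10.45
ee_pos: [0.543, -0.2465, 0.0636]
tool_rot: [-180.0, -0.0, 106.1]
wrist_force: [-0.1, 0.2, 0.0]
gripper_width: 0.277
grip_force: 10.0
```

Call:
carry_out([
  [[0,0,0.3,0,0,0],[0,0,0.6,0,0,0],[0,0,1,0,0,0],[0,0,1.4,0,0,0],[0,0,1.8,0,0,0],[0,0,2.2,0,0,0],[0,0,2.6,0,0,0],[0,0,3,0,0,0],[0,0,3.2,0,0,0],[0,0,3.2,0,0,0]],
])

```text
time_s: 11.45
ee_pos: [0.543, -0.2466, 0.0607]
tool_rot: [-180.0, -0.0, 106.1]
wrist_force: [0.9, 0.6, -0.6]
gripper_width: 0.278
grip_force: 10.0
```

```bash
python3 -c "
from h import *
to([.543,-.246,.059])"
```

```text
t 11.45 ee [ 0.543  -0.2466  0.0607] rot [-180.    -0.   106.1] F [ 0.9  0.6 -0.6] w 0.2780692291420036 gf 9.993353337049484
shift mm [0.5 0.1 1.7]
```

Not in contact yet. I'll continue in small steps until the force rises.

Call:
carry_out([
  [[0,0,0.2,0,0,0],[0,0,0.4,0,0,0],[0,0,0.6,0,0,0],[0,0,0.8,0,0,0],[0,0,1,0,0,0],[0,0,1.2,0,0,0],[0,0,1.4,0,0,0],[0,0,1.5,0,0,0],[0,0,1.5,0,0,0],[0,0,1.5,0,0,0]],
])

```text
time_s: 12.45
ee_pos: [0.5431, -0.2466, 0.0592]
tool_rot: [-180.0, -0.0, 106.1]
wrist_force: [-1.3, 0.7, 0.7]
gripper_width: 0.279
grip_force: 10.0
```

Call:
carry_out([
  [[0,0,0.1,0,0,0],[0,0,0.2,0,0,0],[0,0,0.3,0,0,0],[0,0,0.4,0,0,0],[0,0,0.5,0,0,0],[0,0,0.6,0,0,0],[0,0,0.7,0,0,0],[0,0,0.8,0,0,0],[0,0,0.8,0,0,0],[0,0,0.8,0,0,0]],
])

```text
time_s: 13.45
ee_pos: [0.5434, -0.2467, 0.0589]
tool_rot: [180.0, 0.0, 106.1]
wrist_force: [-0.5, 0.5, 8.0]
gripper_width: 0.28
grip_force: 10.0
```

Contact at 8 N, at the expected height. Releasing, then rising straight up.

Call:
carry_out([
  [[0,0,-0.3,0,0,0],[0,0,-0.3,0,0,0],[0,0,-0.3,0,0,0],[0,0,-0.3,0,0,0],[0,0,-0.3,0,0,0],[0,0,-0.3,0,0,0],[0,0,-0.3,0,0,0],[0,0,-0.3,0,0,0],[0,0,-0.3,0,0,0],[0,0,-0.3,0,0,0]],
], grip=80)

```text
time_s: 14.45
ee_pos: [0.543, -0.2466, 0.0587]
tool_rot: [-180.0, -0.0, 106.1]
wrist_force: [-0.2, -0.3, -0.7]
gripper_width: 0.798
grip_force: 0.0
```

Call:
carry_out([
  [[0,0,-3,0,0,0],[0,0,-10,0,0,0],[0,0,-22,0,0,0],[0,0,-38,0,0,0],[0,0,-56,0,0,0],[0,0,-76,0,0,0],[0,0,-96,0,0,0],[0,0,-115,0,0,0],[0,0,-130,0,0,0],[0,0,-138,0,0,0]],
])

```text
time_s: 15.45
ee_pos: [0.5436, -0.2468, 0.199]
tool_rot: [179.9, 0.1, 106.1]
wrist_force: [0.3, -0.1, 0.2]
gripper_width: 0.8
grip_force: 0.0
```

Run:
```python
from h import *
to([.543,-.246,.2])
c=capture("scene"); cv2.imwrite("pics/s6.png",cv2.resize(c["img"][200:380,300:525,::-1],(750,600)))
for z in mark_of(c,"held_1_center"): print(w(z["at"],c).round(4),round(z["confidence"],2))
P=cloud(c)
for p in ((.543,-.246),(.528,-.187),(.512,-.128)):
    m=(c["depth"]>0)&(np.hypot(P[...,0]-p[0],P[...,1]-p[1])<.022)&(P[...,2]>.06)&(P[...,2]<.13); print(p,m.sum(),np.percentile(P[m][:,2],98).round(4))
```

```text
t 15.45 ee [ 0.5436 -0.2468  0.199 ] rot [1.799e+02 1.000e-01 1.061e+02] F [ 0.3 -0.1  0.2] w 0.7998444158154467 gf 0.0
shift mm [ 1.  -0.4 -1. ]
[ 0.5143 -0.1276  0.0451] 0.93
[ 0.4157 -0.1356  0.0457] 0.89
[ 0.5507 -0.0243  0.0497] 0.81
[ 0.4917 -0.0313  0.0493] 0.71
(0.543, -0.246) 443 0.0969
(0.528, -0.187) 409 0.0969
(0.512, -0.128) 375 0.0967
```

View pics/s6.png

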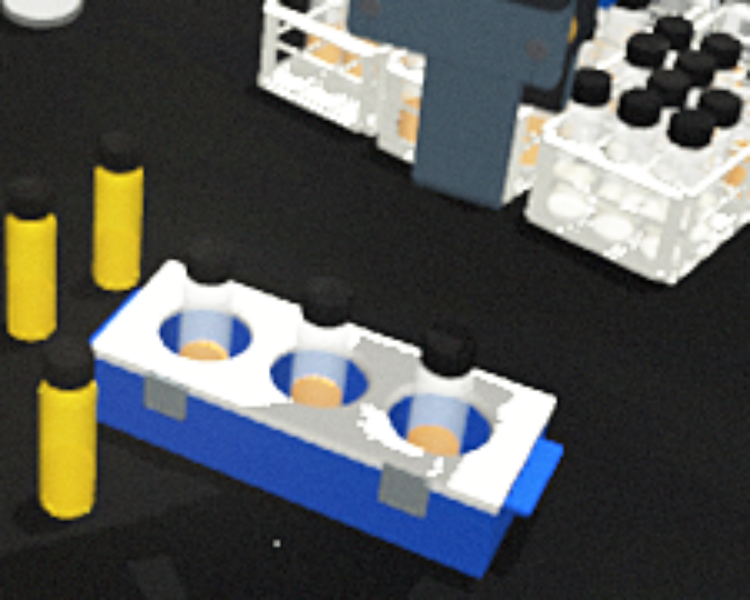

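All three vials stand upright with their caps at (210,262), (325,300) and (447,350). Their tops are level at 97 mm, so the new one is fully seated, and the gripper is clear.

```bash
python3 -c "
from station import ticket
print(ticket.hand_in())"
```

```text
the job is handed in; nothing more can be done
None
```

The orange vial stands upright, all the way down in the crate's empty place; it was lowered to contact before release. The other two crate vials are still standing in their places, and the job was handed in at about 15.5 s, though the hand-in returned no verdict.

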